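Set the bead supplies into their holders

TASK

Set out the bead-making supplies in their wooden holders: stand the tall squeeze bottle in the deep square block, the small screw-cap jar standing out in the open (not those in the row at the back wall) in the round cup, and the flat tin that has a lid in the shallow saucer, each fully down on the holder's floor. Keep all three upright on the way, and leave the open tin and the roll of tape where they are.

Things in the scene. Friction and masses are not known exactly. Their poses are not given: they have to be found in the camera images.
- squeeze_bottle: Tall round squeeze bottle with a tapered red nozzle, 48 mm across, 157 mm high, straight-sided up to about 95 mm (grip it there), standing loose on the bench. Origin: centre of its underside, z up along its axis.
- jar: Small round glass jar with a ribbed screw cap, 42 mm across, 63 mm high, straight enough to be gripped anywhere from 10 to 55 mm above its underside; it stands loose on the open bench, within 0.7 m of the robot (the similar jars in the row at the back wall, beside the drawer cabinet, belong to the room). Origin: centre of its underside, z up.
- lidded_tin: Flat round tin closed by a fixed lid, 50 mm across, 24 mm high (firm to grip between 2 and 21 mm up, about 48 mm wide there), lying flat, loose. Origin: centre of its underside, z up.
- open_tin: Bystander: open round tin without a lid, filled with granules, 48 mm across, 28 mm high, loose. To be left alone. Origin: centre of its underside.
- tape: Bystander: black roll of tape lying flat, about 58 mm across, 19 mm high, loose. To be left alone. Origin: centre of its underside.
- square_block: Holder for the squeeze bottle: square wooden block 90 x 90 mm, 50 mm high, fixed to the bench, with one round blind well in the middle of its top, 72 mm in diameter and 44 mm deep (floor 6 mm above the bench). Origin: centre of its underside, z up.
- round_cup: Holder for the jar: round turned wooden cup, 82 mm across its foot, 28 mm high, fixed; inside 67 mm in diameter, floor 6 mm above the bench (22 mm deep). Origin: centre of its underside, z up.
- saucer: Holder for the lidded tin: shallow round wooden saucer, 98 mm across, 12 mm high, fixed; inside about 80 mm in diameter, floor 6 mm above the bench, rim only 6 mm above the floor. Origin: centre of its underside, z up.
There are look-alikes about, which are no part of the job. Of the things like the squeeze_bottle, leave any that is blue; of the rest the larger one is meant. Leave any pink look-alike of the jar alone.

How it is judged:
By the outcome, as a careful person would: the job done as asked, in the order asked, and still so for the second after the job is handed in, with the robot touching nothing.
It also fails if it takes over 96 s, if anything falls off the work surface, if the arm or the gripper's body presses on something with over 40 N, if the wrist force passes 120 N, or if a joint passes its speed limit or range.

ROBOT

A 6-joint arm with a two-finger parallel gripper is mounted at the origin on a cart in front of the work surface, level with it; the furniture and walls round the work are solid. World frame = base frame: x ahead of the robot, y to its left, z up, the work surface at z = 0. Lengths are in m, angles in rad, forces in N, time in s.
With the tool pointing down it reaches from about 0.3 to 0.875 m from the base axis. Payload 6.4 kg.
Tool frame: the origin (TCP) lies midway between the tips of the shut fingers; the grasp point (between the pads) lies 19 mm behind it; z points along the fingers, y is the line along which they close (so a half turn about z gives the same grasp; the last joint's range is limited). The gripper opens to 85 mm and grips with 20 to 120 N. Pads are 22 mm wide; open, the fingers measure 114 mm over their backs; the gripper's body (76 mm by 85 mm) begins 54 mm behind the grasp point. The pads swing forward as they close: fully open they stand 13 mm farther back than shut.
Start: joints at [-1.316, 0.181, 1.607, -0, 1.354, -0.206], TCP at [0.256, -0.515, 0.231] pointing down, gripper open.
Joint ranges: [-2.99, 2.99], [-0.89, 2.07], [0.3, 2.58], [-1.14, 4.28], [0, 2.63], [-3.12, 3.12]. Speed limits (rad/s): [2.57, 2.57, 3.01, 3.14, 3.14, 3.14].

INTERFACE

Orientations are given as a unit quaternion [w, x, y, z].
In Python, from bench import ctrl gives the robot as it stands.
- The arm moves only by the tool drive_tool, never from a script. Its argument "plan" is a list that holds one entry, the list of rows, each a list of 4 numbers: the shift along the tool's x, y, z scaled (see below), then the turn about the tool's z scaled (see below). In form: [[[x, y, z, roll], ...]]. A call has 1 to 12 rows; each row is the pose to reach, as a shift and turn from the pose commanded when the call began, along the tool's axes at that moment, turning the shorter way round; what a row does not reach only later rows make up. The controller multiplies each number of a shift by 400 mm and each number of a turn by 180 degrees. A row lasts 1/12 s, in which the tool goes at most 41.7 mm and 7.16 degrees, less where a joint would pass 70% of its speed; a pose out of reach is approached as far as the arm can. A call with a number of a shift or a turn outside -1 to 1 is refused whole. A call with a gripper value outside its range is refused whole. "jaw" is the closure, from 0 (fully open) to 1 (shut), set as the call begins (left out, the last holds). The fingers move at their own pace and stop on an object; the grip force is fixed at half the most. Time passes only in rows, so rows that repeat a pose let the fingers close. It gives the time, the measured TCP pose, the force, the opening and the grip force at its end, in the units of the state.
- ctrl.get_obs(): the state, without advancing time (a new reading comes with each control period).
- ctrl.camera(name): name is "side" or "top"; returns (picture, depth): 420x560x3 uint8, red, green, blue; 420x560 float32, m along the optical axis (not along the pixel's ray), 0 where there is no reading.
- ctrl.camera_info(name): a dict with "camera_matrix" (3x3 intrinsics, pixels), "R" (3x3) and "t" (3): a world point X has camera coordinates R X + t. Camera axes: x right, y down, z forward; pixel columns grow to the right and rows downward; lengths in m; the calibration is good to about 2 mm. A picture is of the moment at which its call begins. camera_info takes no time and is no camera call.
- ctrl.hand_in(): hands the job in; it is judged then, once.
The state is a dict: "time_s": time; "q": joint angles; "dq": joint speeds; "joint_efforts": joint torques, N m; "eef_pos": TCP position; "eef_rot": TCP orientation; "wrist_force": force on the tool from outside, world axes, zero at the start; "torque": the same for the moment, N m; "opening": opening from 0.0 (shut) to 1.0 (fully open); "grasp_force": force on a finger pad.
Only numpy, scipy, OpenCV 4.12 (cv2) and the standard library are available. Lean on these libraries where they do the work, as an engineer would, in place of code of your own. Each camera call takes 0.05 s, during which the arm holds its last target. There are 200 camera calls.

## Working session

There is one attempt and no reset: what is moved stays moved. The work goes in short steps, Python scripts to look and compute and a tool call to move; the robot and the scene stay as the last step left them, time stands still between calls to the robot, and variables do not carry over. Pictures are saved under pics/ and viewed, at most 14 in all, crops included, and the job is handed in when it is done.

Besides the shell and the picture viewer there is one more tool, called after "Call:" in YAML: its name, and indented under it one key for each argument. drive_tool: Moves the arm, as the interface text tells. Its arguments: {"type":"object","properties":{"plan":{"type":"array"},"jaw":{"type":"number"}},"required":["plan"]}

```bash
mkdir -p pics; python3 - <<'E'
from bench import ctrl
import cv2,numpy as np
o=ctrl.get_obs();print({k:np.round(v,3).tolist() for k,v in o.items()})
for n in("top","side"):
    p,d=ctrl.camera(n);cv2.imwrite(f"pics/{n}0.png",p[:,:,::-1]);np.save(f"{n}0.npy",d);i=ctrl.camera_info(n);print(n,np.round(i["camera_matrix"],1).tolist(),np.round(i["R"],3).tolist(),np.round(i["t"],3).tolist())
E
```

```text
{'time_s': 0.0, 'q': [-1.316, 0.182, 1.608, 0.0, 1.354, -0.206], 'dq': [-0.0, 0.001, 0.001, 0.001, -0.001, -0.002], 'joint_efforts': [-0.001, -44.487, -35.134, -0.0, 0.009, -0.0], 'eef_pos': [0.256, -0.514, 0.23], 'eef_rot': [-0.001, 0.974, 0.228, -0.0], 'wrist_force': [0.526, 0.128, -0.412], 'torque': [-0.021, -0.013, -0.011], 'grasp_force': 0.0, 'opening': 1.001}
top [[437.6, 0.0, 278.1], [0.0, 437.6, 209.0], [0.0, 0.0, 1.0]] [[0.007, -1.0, -0.02], [-0.998, -0.006, -0.06], [0.06, 0.021, -0.998]] [0.045, 0.578, 1.102]
side [[381.7, 0.0, 280.3], [0.0, 381.7, 209.5], [0.0, 0.0, 1.0]] [[-0.897, 0.442, 0.001], [0.39, 0.793, -0.468], [-0.207, -0.419, -0.884]] [0.538, -0.249, 1.194]
```

View pics/top0.png

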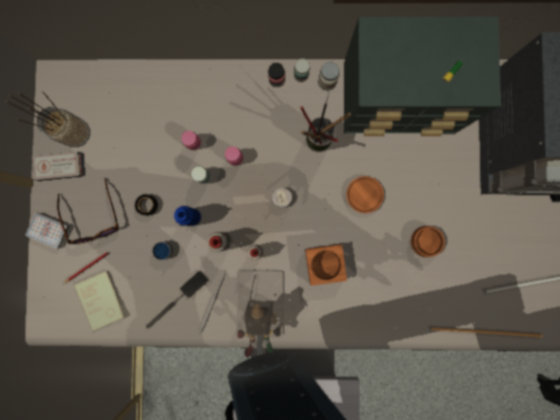

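View pics/side0.png

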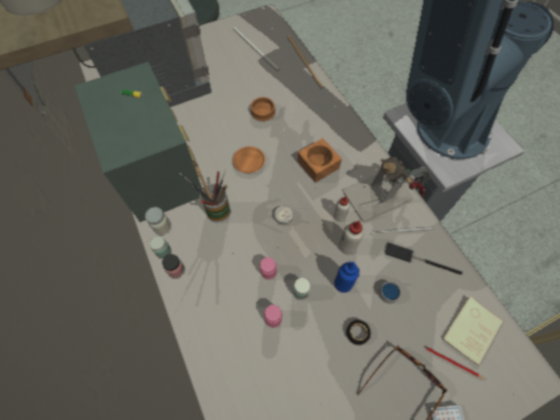

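```bash
python3 - <<'E'
import cv2,numpy as np
a=cv2.imread("pics/top0.png")[120:280,130:310];b=cv2.imread("pics/side0.png")[180:350,250:420]
a=cv2.resize(a,(400,356),interpolation=3);b=cv2.resize(b,(400,400),interpolation=3)
a=cv2.copyMakeBorder(a,0,44,0,0,0)
cv2.imwrite("pics/crop0.png",np.clip(np.hstack([a,b])*1.6,0,255).astype(np.uint8))
E
```

```text
(no output)
```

View pics/crop0.png

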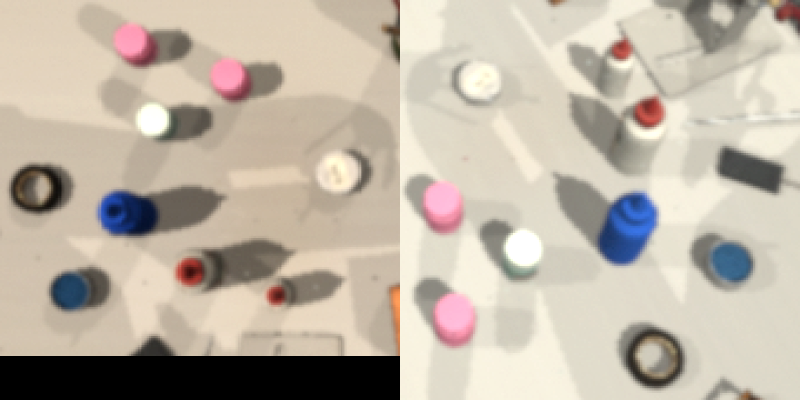

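Candidates: bottles at top (186,215) blue – excluded, (218,241) large red – meant, (256,251) small red – excluded. Jars at (191,140) and (233,155) pink – excluded, (200,174) white-green – meant. Tins at (283,197) white and (163,251) blue are still undecided, so I'll check depth and an enlarged crop.

```bash
cat >h.py <<'E'
import numpy as np,cv2
from bench import ctrl
def world(n,d):
    i=ctrl.camera_info(n);K=np.array(i["camera_matrix"]);R=np.array(i["R"]);t=np.array(i["t"])
    v,u=np.mgrid[:d.shape[0],:d.shape[1]]
    c=np.stack([(u-K[0,2])/K[0,0]*d,(v-K[1,2])/K[1,1]*d,d],-1)
    return (c-t)@R          # R^T (c-t)
E
python3 - <<'E'
from h import *
T=cv2.imread("pics/top0.png");S=cv2.imread("pics/side0.png")
f=lambda I,u,v:cv2.resize(I[v-20:v+20,u-20:u+20],(300,300),interpolation=cv2.INTER_CUBIC)
m=np.vstack([np.hstack([f(T,283,197),f(T,163,251)]),np.hstack([f(S,284,214),f(S,390,292)])])
cv2.imwrite("pics/tins.png",np.clip(m*1.4,0,255).astype(np.uint8))
W=world("top",np.load("top0.npy"))
for u,v in((283,197),(163,251)):
    print(np.round(W[v-14:v+15:2,u-14:u+15:2,2]*1000).astype(int))
E
```

```text
[[  -1    1   -1   -3   -5    2   -3   -3   -2   -1   -3    0    0   -2
     0]
 [  -3   -6    2    1    3   -1    0   -4   -2   -2    0   -2    0   -4
    -5]
 [   1   -2   -2   -3   -3    4   -2   -3   -3    1    2   -2   -2   -4
    -2]
 [  -4   -1   -2   -3   24   23   25   22   25   26   -1    0   -3    1
    -2]
 [  -1   -6    0   25   20   22   21   19   20   21   23   -2   -3   -1
     2]
 [   3    0   -1   24   24   21   26   23   20   22   21    1   -7    1
    -2]
 [  -2    3   21   22   23   26   26   27   23   23   22   22    1    2
    -1]
 [  -1   -2   20   23   25   23   20   25   28 1135   23   22   -4    0
    -3]
 [  -3    2   23   21   20   22   23   23   23   26   24   21   -4   -1
     0]
 [   3    1   20   24   25   27   24   23   19 1135   22   22    0    0
     1]
 [  -1   -3   -5   23   24   24   23   21   23   20   26   -1    0    1
    -6]
 [  -3    0   -2    0   21   22   25   19   22   24   -3   -3   -2    1
     2]
 [  -1   -4    0   -5   -2   16   23   18    9    1    1   -2   -4    0
     0]
 [  -1    0   -1   -3   -1    1    1    0    0   -3    0    0    0   -1
     4]
 [   1    0    1    0   -2   -3   -2    1    2   -1    5   -1    3   -2
    -1]]
[[-2  0 -2  2 -1 -5  4  0  1 -2 -1 -2  5  3 -2]
 [ 1 -1  3 -3  3  0 -2  0 -2 -1 -2 -1 -2 -1  1]
 [ 2 -2  1 -1  0 -1 -1  1 -3  0 -1 -2 -4  3  2]
 [ 1  0  1  4 25 15 22 15 26 18  1  1 -1  2  0]
 [ 3 -1 -3 19 17 23 22 21 19 21 19  1 -2 -2 -2]
 [ 2 -1 29 18 23 20 19 19 22 18 26 12  0  1  0]
 [-3  0 18 21 21 18 22 19 20 18 19 19 -2 -2  0]
 [ 1  0 19 23 21 21 18 18 18 18 16 19  0 -2  0]
 [-3 -4 22 19 15 21 19 19 21 20 17 18  3  0  0]
 [-1 -3 29 19 25 20 18 19 23 19 26 12 -1  2  1]
 [ 0  1 -2 20 16 20 19 20 19 17 17  1  0 -1 -1]
 [ 0 -2  1 -2 24 17 24 19 19 17  4 -1 -2  1  1]
 [ 1  3 -2  1 -5 -2 -3  1 -2  1 -1 -2 -1 -1  0]
 [ 1  1 -3 -3  1 -3  2 -1  1 -1 -1  1  1  2  1]
 [ 1  3  0 -1  4 -1  1  0 -3  0 -2  1 -4 -3 -2]]
```

View pics/tins.png

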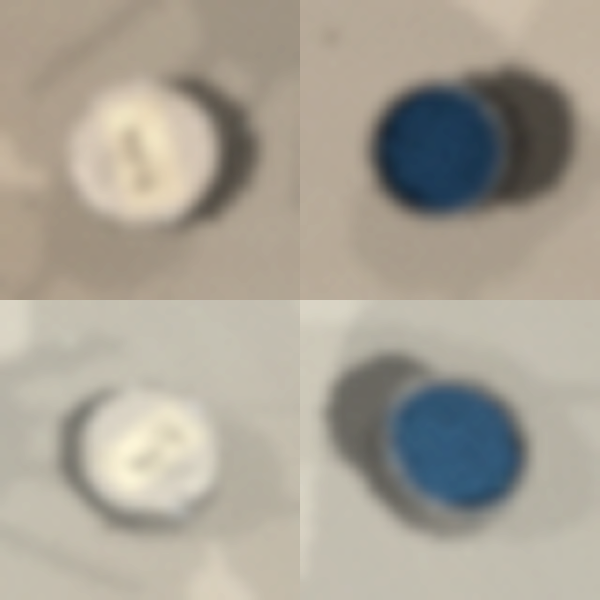

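The white tin at (283,197) is flat at ~23 mm with a printed label, so it's the lidded one. The blue one at (163,251) has a ~28 mm rim around a ~19 mm fill, so it's the open tin and gets left alone. Now the positions.

```bash
cat >>h.py <<'E'
from scipy.optimize import least_squares
def cloud(ds):
    return {n:world(n,d)[d>0] for n,d in ds.items()}
def near(P,c,r,z0,z1): return P[(np.hypot(P[:,0]-c[0],P[:,1]-c[1])<r)&(P[:,2]>z0)&(P[:,2]<z1)]
def circ(P,r):
    return least_squares(lambda p:np.hypot(P[:,0]-p[0],P[:,1]-p[1])-r,np.median(P[:,:2],0),loss="soft_l1",f_scale=.002).x
E
python3 - <<'E'
from h import *
C=cloud({n:np.load(n+"0.npy") for n in("top","side")})
W=world("top",np.load("top0.npy"))
px=dict(bottle=(222,242),jar=(200,174),tin=(283,197),block=(326,264),cup=(427,241),saucer=(365,195),blue=(187,215),small=(257,252),opent=(163,251),tape=(147,204),pink2=(233,155))
top=dict(bottle=(.1,.17),jar=(.055,.07),tin=(.016,.032),block=(.043,.058),cup=(.023,.033),saucer=(.008,.018),blue=(.1,.18),small=(.07,.15),opent=(.016,.034),tape=(.012,.026),pink2=(.055,.07))
for k,(u,v) in px.items():
    c=W[v,u,:2]; o=[]
    for n in C:
        cc=c
        for _ in range(4):
            Q=near(C[n],cc,.06 if k in("block","cup","saucer") else .035,*top[k])
            if len(Q)<5:break
            q=Q[:,:2]; cc=(np.percentile(q,2,0)+np.percentile(q,98,0))/2 if k!="block" else np.array(cv2.minAreaRect(q.astype(np.float32))[0])
        o.append((n,len(Q),np.round(cc*1000,1).tolist(),np.round(np.ptp(np.sort(q,0)[2:-2],axis=0)*1000).tolist(),round(float(np.percentile(Q[:,2],95))*1000)))
    print(k,o)
for k,r,c in(("bottle",.024,None),("jar",.021,None)):
    u,v=px[k]
    for n in C:
        Q=near(C[n],W[v,u,:2],.05,.015,.09 if k=="bottle" else .05);print(k,n,len(Q),np.round(circ(Q,r)*1000,1))
Q=near(C["top"],W[264,326,:2],.07,.043,.058);print(cv2.minAreaRect(Q[:,:2].astype(np.float32)*1000))
E
```

```text
bottle [('top', 272, [493.8, 191.1], [42.0, 42.0], 142), ('side', 268, [499.5, 194.2], [39.0, 41.0], 146)]
jar [('top', 182, [661.4, 245.4], [35.0, 34.0], 66), ('side', 200, [665.2, 247.9], [35.0, 35.0], 65)]
tin [('top', 304, [606.8, 39.4], [49.0, 46.0], 26), ('side', 258, [610.7, 41.1], [48.0, 48.0], 26)]
block [('top', 676, [438.2, -71.1], [96.0, 96.0], 53), ('side', 492, [440.7, -69.9], [98.0, 98.0], 53)]
cup [('top', 183, [497.7, -330.6], [73.0, 74.0], 30), ('side', 125, [500.7, -328.8], [74.0, 75.0], 30)]
saucer [('top', 305, [615.6, -173.5], [93.0, 93.0], 14), ('side', 228, [618.9, -171.9], [93.0, 93.0], 14)]
blue [('top', 257, [557.0, 272.1], [41.0, 41.0], 144), ('side', 291, [562.5, 274.6], [41.0, 43.0], 144)]
small [('top', 148, [467.5, 104.4], [29.0, 31.0], 103), ('side', 139, [473.4, 107.5], [28.0, 27.0], 105)]
opent [('top', 293, [467.8, 345.2], [46.0, 47.0], 28), ('side', 336, [471.7, 345.9], [48.0, 46.0], 28)]
tape [('top', 253, [586.2, 391.7], [52.0, 54.0], 21), ('side', 319, [589.9, 393.0], [54.0, 54.0], 20)]
pink2 [('top', 179, [711.9, 162.6], [35.0, 35.0], 65), ('side', 190, [715.2, 165.3], [34.0, 35.0], 65)]
bottle top 80 [493.8 191.8]
bottle side 231 [530.3 217.3]
jar top 74 [662.4 246.7]
jar side 102 [664.9 246.4]
((438.16448974609375, -71.1240234375), (89.99686431884766, 90.44853210449219), 7.95181131362915)
```

```bash
python3 - <<'E'
from h import *
C=cloud({n:np.load(n+"0.npy") for n in("top","side")})
for n,c in(("top",(.4938,.1911)),("side",(.4985,.1940))):
    P=C[n]
    for z in np.arange(.06,.18,.006):
        Q=near(P,c,.03,z,z+.006)
        if len(Q):
            r=np.hypot(Q[:,0]-c[0],Q[:,1]-c[1]);print(n,round(z*1000),len(Q),np.round(np.percentile(r,[50,90])*1000))
# lookup of obstacles in the transit corridor
P=C["top"]
for x in np.arange(.3,.85,.05):
    print(round(x,2),[int(1000*np.percentile(Q,99)) if len(Q:=P[(abs(P[:,0]-x)<.025)&(abs(P[:,1]-y)<.025),2]) else None for y in np.arange(.45,-.46,-.05)])
E
```

```text
top 60 6 [23. 24.]
top 66 3 [24. 24.]
top 72 12 [23. 24.]
top 78 8 [23. 24.]
top 84 7 [23. 24.]
top 90 19 [23. 24.]
top 96 68 [21. 23.]
top 102 82 [18. 21.]
top 108 8 [14. 15.]
top 114 7 [13. 14.]
top 120 77 [12. 15.]
top 126 29 [10. 13.]
top 132 6 [5. 6.]
top 138 3 [3. 5.]
top 144 7 [4. 5.]
top 150 6 [3. 4.]
top 156 1 [1. 1.]
side 60 19 [22. 23.]
side 66 19 [22. 22.]
side 72 20 [22. 23.]
side 78 18 [22. 24.]
side 84 21 [22. 23.]
side 90 30 [22. 24.]
side 96 51 [21. 23.]
side 102 83 [17. 21.]
side 108 22 [13. 15.]
side 114 15 [13. 14.]
side 120 54 [12. 15.]
side 126 40 [10. 13.]
side 132 7 [5. 6.]
side 138 7 [4. 5.]
side 144 8 [3. 4.]
side 150 6 [2. 3.]
side 156 3 [3. 3.]
0.3 [17, 10, 13, 4, 9, 7, 95, 490, 584, 612, 622, 4, 4, 3, 3, 3, 9, 10, 6]
0.35 [14, 4, 7, 13, 11, 10, 10, 159, 130, 4, 4, 3, 4, 4, 4, 3, 3, 3, 3]
0.4 [4, 5, 4, 10, 12, 7, 9, 10, 10, 3, 53, 53, 4, 3, 4, 4, 4, 3, 3]
0.45 [4, 4, 27, 27, 4, 101, 4, 107, 4, 50, 52, 52, 4, 3, 3, 28, 28, 4, 4]
0.5 [32, 3, 29, 10, 4, 153, 104, 92, 4, 5, 52, 51, 3, 4, 4, 29, 29, 4, 4]
0.55 [35, 20, 18, 129, 152, 3, 4, 4, 4, 3, 4, 3, 13, 12, 3, 28, 29, 3, 4]
0.6 [27, 21, 20, 99, 100, 4, 3, 4, 27, 26, 3, 3, 12, 14, 3, 4, 4, 3, 298]
0.65 [3, 3, 3, 4, 66, 3, 4, 3, 25, 3, 4, 3, 12, 13, 3, 4, 3, 3, 299]
0.7 [4, 3, 4, 3, 63, 62, 65, 3, 3, 3, 4, 3, 4, 3, 3, 3, 3, 4, 300]
0.75 [4, 4, 3, 64, 65, 4, 62, 3, 4, 189, 143, 185, 197, 198, 3, 196, 198, 4, 300]
0.8 [3, 3, 4, 3, 3, 4, 3, 3, 2, 168, 609, 608, 608, 608, 607, 607, 246, 246, 300]
```

```bash
cat >>h.py <<'E'
from scipy.spatial.transform import Rotation as Ro
def go(x,y,z,yaw=None):
    """scaled shift/turn from the present pose to TCP x,y,z with tool-x heading yaw (deg)"""
    o=ctrl.get_obs();R=Ro.from_quat(np.roll(o["eef_rot"],-1)).as_matrix()
    s=R.T@(np.array([x,y,z])-o["eef_pos"])/.4
    h=np.degrees(np.arctan2(R[1,0],R[0,0])); t=0 if yaw is None else -((yaw-h+90)%180-90)/180
    print("t",round(o["time_s"],2),"yaw",round(h,1),"pos",np.round(o["eef_pos"],4),"move",np.round(s,4),round(t,4),"q",np.round(o["q"],2),"F",np.round(o["wrist_force"],1),"grip",np.round(o["grasp_force"],1),np.round(o["opening"],3))
E
python3 -c "
from h import *
go(.376,-.161,.24,63);go(.496,.1925,.24,63)"
```

```text
t 0.1 yaw 26.4 pos [ 0.2556 -0.5146  0.2305] move [ 0.6627 -0.6578 -0.0226] -0.2033 q [-1.32  0.18  1.61  0.    1.35 -0.21] F [ 0.4  0.6 -0.3] grip 0.0 1.0
t 0.1 yaw 26.4 pos [ 0.2556 -0.5146  0.2305] move [ 1.3244 -1.316  -0.0213] -0.2033 q [-1.32  0.18  1.61  0.    1.35 -0.21] F [ 0.4  0.6 -0.3] grip 0.0 1.0
```

Call:
drive_tool:
  plan:
    - [[0.66,-0.66,-0.023,-0.203],[0.66,-0.66,-0.023,-0.203],[0.66,-0.66,-0.023,-0.203],[0.66,-0.66,-0.023,-0.203],[0.66,-0.66,-0.023,-0.203],[0.66,-0.66,-0.023,-0.203],[0.66,-0.66,-0.023,-0.203],[0.66,-0.66,-0.023,-0.203],[0.66,-0.66,-0.023,-0.203],[0.66,-0.66,-0.023,-0.203],[0.66,-0.66,-0.023,-0.203]]
  jaw: 0

```text
time_s: 1.02
eef_pos: [0.3752, -0.1592, 0.2404]
eef_rot: [0.0, 0.852, 0.524, -0.0]
wrist_force: [-0.5, -0.7, 0.2]
opening: 1.0
grasp_force: 0.0
```

```bash
python3 -c "
from h import *
go(.496,.1925,.24,63)"
```

```text
t 1.02 yaw 63.2 pos [ 0.3752 -0.1592  0.2404] move [ 9.211e-01 -1.261e-01  9.000e-04] 0.0014 q [-0.69 -0.23  1.99 -0.    1.38 -0.23] F [-0.5 -0.7  0.2] grip 0.0 1.0
```

Call:
drive_tool:
  plan:
    - [[0.921,-0.126,0.001,0],[0.921,-0.126,0.001,0],[0.921,-0.126,0.001,0],[0.921,-0.126,0.001,0],[0.921,-0.126,0.001,0],[0.921,-0.126,0.001,0],[0.921,-0.126,0.001,0],[0.921,-0.126,0.001,0],[0.921,-0.126,0.001,0],[0.921,-0.126,0.001,0],[0.921,-0.126,0.001,0]]

```text
time_s: 1.93
eef_pos: [0.4981, 0.1899, 0.2391]
eef_rot: [-0.0, 0.853, 0.523, -0.001]
wrist_force: [-0.2, -0.4, 0.5]
opening: 1.001
grasp_force: 0.0
```

```bash
python3 - <<'E'
from h import *
go(.496,.1925,.12,63);go(.496,.1925,.088,63)
p,d=ctrl.camera("side");cv2.imwrite("pics/side1.png",cv2.resize(p[100:310,200:480,::-1],(800,600),interpolation=3))
E
```

```text
t 1.93 yaw 63.0 pos [0.4981 0.1899 0.2391] move [ 0.0038 -0.0074  0.2977] 0.0002 q [ 0.14  0.08  1.7  -0.    1.36  0.61] F [-0.2 -0.4  0.5] grip 0.0 1.001
t 1.93 yaw 63.0 pos [0.4981 0.1899 0.2391] move [ 0.0039 -0.0073  0.3777] 0.0002 q [ 0.14  0.08  1.7  -0.    1.36  0.61] F [-0.2 -0.4  0.5] grip 0.0 1.001
```

View pics/side1.png

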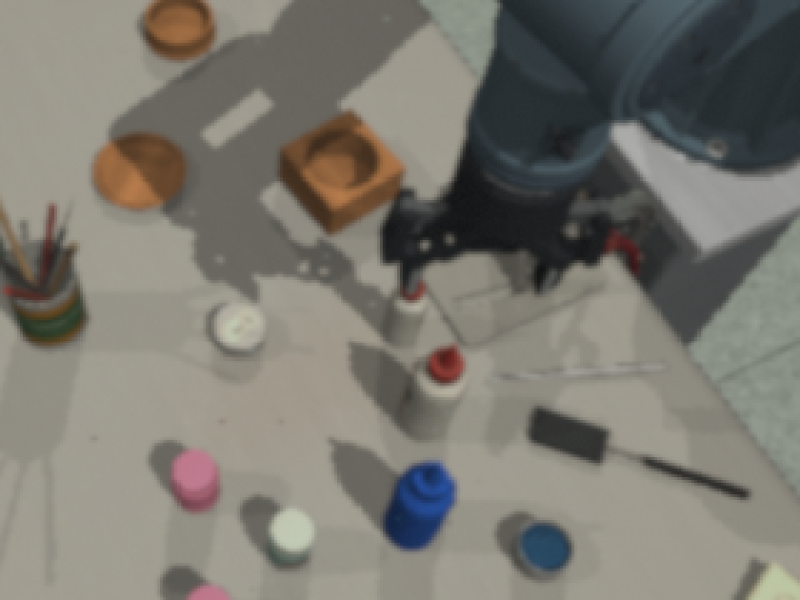

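The gripper is at crop (480,240), where the projected TCP should be, and the red bottle stands undisturbed at (435,395). Descending.

Call:
drive_tool:
  plan:
    - [[0.004,-0.007,0.1,0],[0.004,-0.007,0.18,0],[0.004,-0.007,0.25,0],[0.004,-0.007,0.3,0],[0.004,-0.007,0.33,0],[0.004,-0.007,0.35,0],[0.004,-0.007,0.36,0],[0.004,-0.007,0.366,0],[0.004,-0.007,0.372,0],[0.004,-0.007,0.377,0],[0.004,-0.007,0.377,0],[0.004,-0.007,0.377,0]]

```text
time_s: 2.98
eef_pos: [0.496, 0.1927, 0.0898]
eef_rot: [0.0, 0.853, 0.522, 0.0]
wrist_force: [0.4, 0.3, -0.3]
opening: 1.002
grasp_force: 0.0
```

```bash
python3 - <<'E'
from h import *
go(.496,.1925,.086,63)
E
```

```text
t 2.98 yaw 63.0 pos [0.496  0.1927 0.0898] move [-0.0005  0.0001  0.0096] -0.0002 q [0.15 0.26 1.83 0.   1.05 0.62] F [ 0.4  0.3 -0.3] grip 0.0 1.002
```

Call:
drive_tool:
  plan:
    - [[0,0,0.004,0],[0,0,0.008,0],[0,0,0.008,0],[0,0,0.008,0]]

```text
time_s: 3.32
eef_pos: [0.4956, 0.1926, 0.086]
eef_rot: [-0.0, 0.853, 0.522, -0.0]
wrist_force: [-0.1, -0.6, -0.0]
opening: 0.999
grasp_force: 0.0
```

Call:
drive_tool:
  plan:
    - [[0,0,0,0],[0,0,0,0],[0,0,0,0],[0,0,0,0],[0,0,0,0],[0,0,0,0],[0,0,0,0],[0,0,0,0],[0,0,0,0],[0,0,0,0],[0,0,0,0],[0,0,0,0]]
  jaw: 1

```text
time_s: 4.32
eef_pos: [0.4961, 0.1927, 0.0868]
eef_rot: [0.0, 0.853, 0.522, 0.0]
wrist_force: [-0.9, -0.7, 4.8]
opening: 0.516
grasp_force: 60.8
```

Call:
drive_tool:
  plan:
    - [[0,0,-0.005,0],[0,0,-0.01,0],[0,0,-0.02,0],[0,0,-0.03,0],[0,0,-0.05,0],[0,0,-0.05,0],[0,0,-0.05,0]]

```text
time_s: 4.9
eef_pos: [0.4964, 0.1926, 0.107]
eef_rot: [0.0, 0.853, 0.522, 0.001]
wrist_force: [0.1, 0.2, -2.4]
opening: 0.511
grasp_force: 61.2
```

```bash
python3 - <<'E'
from h import *
go(.496,.1925,.2,63)
p,d=ctrl.camera("side");np.save("side2.npy",d);cv2.imwrite("pics/side2.png",cv2.resize(p[150:300,270:470,::-1],(800,600),interpolation=3))
E
```

```text
t 4.9 yaw 62.9 pos [0.4964 0.1926 0.107 ] move [-0.0004 -0.0003 -0.2326] -0.0003 q [ 0.15  0.23  1.82 -0.    1.09  0.62] F [ 0.1  0.2 -2.4] grip 61.2 0.511
```

View pics/side2.png

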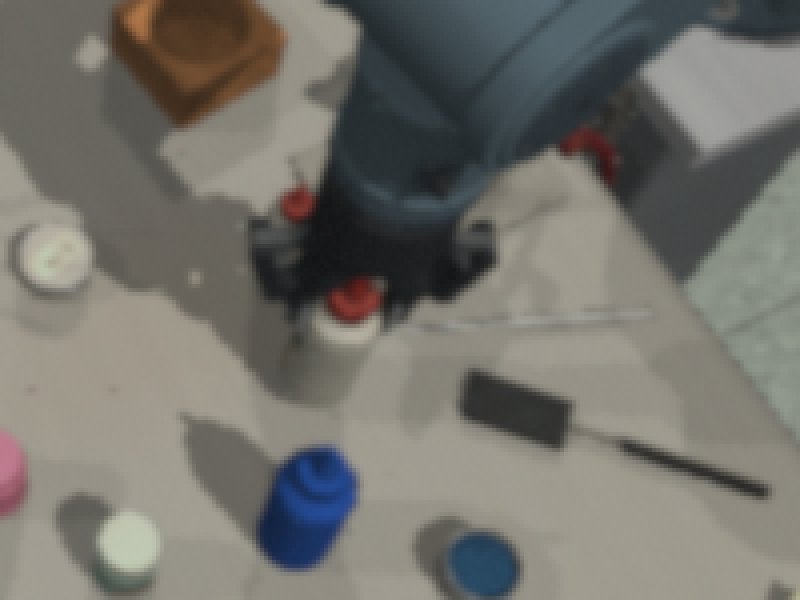

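The bottle is gripped at the shoulder (crop (345,330)). I'll check from depth whether it lifted with the arm.

```bash
python3 - <<'E'
from h import *
p,d=ctrl.camera("side");
for n,dd in(("before",np.load("side0.npy")),("now",d)):
    P=world("side",dd)[dd>0]
    Q=near(P,(.4985,.194),.03,.02,.2)
    print(n,np.histogram(Q[:,2]*1000,np.arange(20,200,6))[0])
m=(p[...,0]>90)&(p[...,1]<.5*p[...,0])&(p[...,2]<.5*p[...,0]); W=world("side",d)
Q=W[m&(d>0)];Q=near(Q,(.4985,.194),.03,.05,.25);print(np.round(np.percentile(Q,[5,50,95],axis=0)*1000))
p=cv2.cvtColor(cv2.imread("pics/side0.png"),4);m=(p[...,0]>90)&(p[...,1]<.5*p[...,0])&(p[...,2]<.5*p[...,0]);d=np.load("side0.npy");W=world("side",d)
Q=W[m&(d>0)];Q=near(Q,(.4985,.194),.03,.05,.25);print(np.round(np.percentile(Q,[5,50,95],axis=0)*1000))
go(.496,.192,.2)
E
```

```text
before [20 19 16 18 20 19 20 17 19 19 21 17 37 75 60 15 12 73 20  9  5  8  7  0
  0  0  0  0  0]
now [ 6 19 22 15 22 16 17 21 20 22 18 20 20 20 14 35 50 78 35 24 63 33 14 22
  7 12 28 19 17]
[[486. 193. 141.]
 [499. 201. 146.]
 [508. 206. 158.]]
[[493. 189. 124.]
 [501. 198. 126.]
 [509. 205. 145.]]
t 5.0 yaw 62.9 pos [0.4957 0.1925 0.1061] move [-0.0007  0.0013 -0.2347] 0 q [ 0.15  0.24  1.82 -0.    1.09  0.62] F [-0.5 -0.9 -0.8] grip 61.2 0.518
```

Call:
drive_tool:
  plan:
    - [[0,0,-0.02,0],[0,0,-0.05,0],[0,0,-0.09,0],[0,0,-0.13,0],[0,0,-0.17,0],[0,0,-0.21,0],[0,0,-0.25,0],[0,0,-0.28,0],[0,0,-0.3,0],[0,0,-0.31,0],[0,0,-0.31,0],[0,0,-0.31,0]]

```text
time_s: 6.0
eef_pos: [0.4954, 0.1924, 0.2296]
eef_rot: [-0.0, 0.853, 0.522, -0.0]
wrist_force: [-0.1, 0.4, -1.8]
opening: 0.515
grasp_force: 61.4
```

```bash
python3 - <<'E'
from h import *
go(.439,-.070,.23,63)
E
```

```text
t 6.0 yaw 62.9 pos [0.4954 0.1924 0.2296] move [-0.6484  0.1729 -0.0008] -0.0003 q [ 0.15  0.09  1.72 -0.    1.34  0.62] F [-0.1  0.4 -1.8] grip 61.4 0.515
```

Call:
drive_tool:
  plan:
    - [[-0.02,0.005,0,0],[-0.06,0.016,0,0],[-0.13,0.035,0,0],[-0.2,0.053,0,0],[-0.28,0.075,0,0],[-0.36,0.096,0,0],[-0.44,0.117,0,0],[-0.51,0.136,0,0],[-0.57,0.152,0,0],[-0.61,0.163,0,0],[-0.64,0.171,0,0],[-0.648,0.173,0,0]]

```text
time_s: 7.0
eef_pos: [0.4383, -0.0717, 0.2292]
eef_rot: [-0.0, 0.854, 0.521, -0.001]
wrist_force: [-0.8, 0.3, -1.6]
opening: 0.517
grasp_force: 61.4
```

```bash
python3 - <<'E'
from h import *
go(.439,-.070,.0945,63)
p,d=ctrl.camera("side");cv2.imwrite("pics/side3.png",cv2.resize(p[90:240,230:430,::-1],(800,600),interpolation=3))
E
```

```text
t 7.0 yaw 62.8 pos [ 0.4383 -0.0717  0.2292] move [4.800e-03 1.000e-04 3.368e-01] -0.0011 q [-0.43 -0.12  1.92 -0.    1.34  0.05] F [-0.8  0.3 -1.6] grip 61.4 0.517
```

View pics/side3.png

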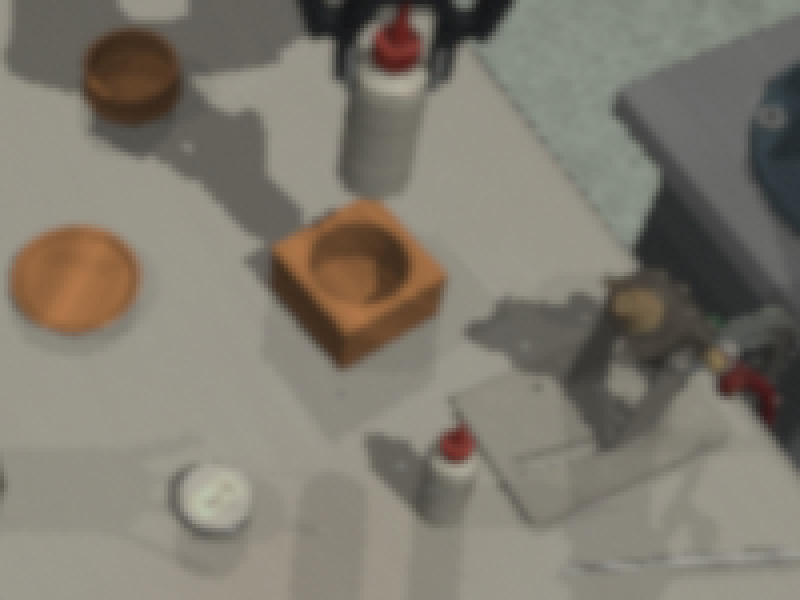

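The bottle hangs upright at crop (385,130), above the well at (360,265). Lowering.

Call:
drive_tool:
  plan:
    - [[0.004,0,0.03,0],[0.004,0,0.07,0],[0.004,0,0.11,0],[0.004,0,0.15,0],[0.004,0,0.19,0],[0.004,0,0.22,0],[0.004,0,0.25,0],[0.004,0,0.28,0],[0.004,0,0.3,0],[0.004,0,0.315,0],[0.004,0,0.322,0],[0.004,0,0.322,0]]

```text
time_s: 8.05
eef_pos: [0.4399, -0.068, 0.1008]
eef_rot: [-0.0, 0.853, 0.522, -0.0]
wrist_force: [0.0, -0.6, -1.1]
opening: 0.515
grasp_force: 61.4
```

Call:
drive_tool:
  plan:
    - [[0,0,0.003,0],[0,0,0.006,0],[0,0,0.009,0],[0,0,0.012,0],[0,0,0.012,0],[0,0,0.012,0]]

```text
time_s: 8.55
eef_pos: [0.4402, -0.0684, 0.0966]
eef_rot: [0.0, 0.853, 0.522, 0.0]
wrist_force: [0.0, -0.4, -1.7]
opening: 0.512
grasp_force: 61.4
```

Call:
drive_tool:
  plan:
    - [[0,0,0.003,0],[0,0,0.006,0],[0,0,0.008,0],[0,0,0.008,0],[0,0,0.008,0]]

```text
time_s: 8.97
eef_pos: [0.4401, -0.0683, 0.0932]
eef_rot: [-0.0, 0.853, 0.522, -0.0]
wrist_force: [-0.3, 0.1, -1.1]
opening: 0.509
grasp_force: 61.4
```

Call:
drive_tool:
  plan:
    - [[0,0,0.002,0],[0,0,0.004,0],[0,0,0.004,0],[0,0,0.004,0]]

```text
time_s: 9.3
eef_pos: [0.4406, -0.0685, 0.0927]
eef_rot: [0.0, 0.853, 0.522, 0.0]
wrist_force: [-2.0, 0.7, 8.8]
opening: 0.517
grasp_force: 62.3
```

Contact with the floor at the expected height (TCP 0.0927). I'll release and lift.

Call:
drive_tool:
  plan:
    - [[0,0,-0.003,0],[0,0,-0.003,0],[0,0,-0.003,0],[0,0,-0.003,0],[0,0,-0.003,0],[0,0,-0.003,0],[0,0,-0.003,0],[0,0,-0.003,0],[0,0,-0.003,0]]
  jaw: 0

```text
time_s: 10.05
eef_pos: [0.4401, -0.0684, 0.0928]
eef_rot: [-0.0, 0.853, 0.522, -0.0]
wrist_force: [-0.0, 1.0, 0.3]
opening: 0.999
grasp_force: 0.0
```

Call:
drive_tool:
  plan:
    - [[0,0,-0.02,0],[0,0,-0.05,0],[0,0,-0.1,0],[0,0,-0.15,0],[0,0,-0.2,0],[0,0,-0.25,0],[0,0,-0.3,0],[0,0,-0.35,0],[0,0,-0.38,0],[0,0,-0.38,0]]

```text
time_s: 10.88
eef_pos: [0.4418, -0.069, 0.2485]
eef_rot: [0.003, 0.853, 0.522, 0.002]
wrist_force: [1.0, -0.1, 0.6]
opening: 1.002
grasp_force: 0.0
```

```bash
python3 - <<'E'
from h import *
p,d=ctrl.camera("side");P=world("side",d)[d>0]
Q=near(P,(.442,-.069),.03,.052,.2);print(np.histogram(Q[:,2]*1000,np.arange(50,180,6))[0])
T=near(P,(.442,-.069),.03,.145,.17);B=near(P,(.442,-.069),.03,.06,.095);print(np.median(T,0),circ(B,.024))
p0=np.load("side0.npy");P0=world("side",p0)[p0>0];T0=near(P0,(.4985,.194),.03,.139,.164);print(np.median(T0,0))
go(.663,.247,.24,None)
# pot, pink1
print(np.median(near(P,(.74,.27),.03,.055,.07),0))
E
```

```text
[13 23 19 22 19 21 24 31 30 61 43 14 18 52 14 10  7  4  7  0  0]
[ 0.44441605 -0.06745661  0.15350166] [ 0.46740921 -0.03581076]
[0.49893565 0.19471288 0.14686652]
t 10.93 yaw 62.9 pos [ 0.441  -0.0687  0.2466] move [0.9553 0.1352 0.0173] 0 q [-0.42 -0.14  1.9   0.    1.38  0.05] F [-0.   0.4 -0.1] grip 0.0 1.0
[0.75352959 0.27423603 0.06255952]
```

Call:
drive_tool:
  plan:
    - [[0.955,0.135,0,0],[0.955,0.135,0,0],[0.955,0.135,0,0],[0.955,0.135,0,0],[0.955,0.135,0,0],[0.955,0.135,0,0],[0.955,0.135,0,0],[0.955,0.135,0,0],[0.955,0.135,0,0],[0.955,0.135,0,0],[0.955,0.135,0,0],[0.955,0.135,0,0]]

```text
time_s: 11.93
eef_pos: [0.6611, 0.2474, 0.2425]
eef_rot: [-0.0, 0.853, 0.523, -0.002]
wrist_force: [-0.3, -0.3, -0.3]
opening: 0.999
grasp_force: 0.0
```

```bash
python3 - <<'E'
from h import *
C=cloud({n:ctrl.camera(n)[1] for n in("side",)})
q=near(C["side"],(.665,.248),.035,.055,.07);print(len(q),(np.percentile(q,2,0)+np.percentile(q,98,0))/2)
go(.663,.247,.08,63)
go(.663,.247,.029,63)
E
```

```text
202 [0.66511282 0.24784924 0.0614189 ]
t 11.98 yaw 62.9 pos [0.6611 0.2466 0.2433] move [0.0039 0.0046 0.4082] -0.0003 q [ 0.19  0.46  1.22 -0.    1.46  0.66] F [-0.1  0.   0.2] grip 0.0 1.005
t 11.98 yaw 62.9 pos [0.6611 0.2466 0.2433] move [0.0042 0.0049 0.5357] -0.0003 q [ 0.19  0.46  1.22 -0.    1.46  0.66] F [-0.1  0.   0.2] grip 0.0 1.005
```

Call:
drive_tool:
  plan:
    - [[0.004,0.005,0.09,0],[0.004,0.005,0.18,0],[0.004,0.005,0.27,0],[0.004,0.005,0.34,0],[0.004,0.005,0.4,0],[0.004,0.005,0.45,0],[0.004,0.005,0.49,0],[0.004,0.005,0.515,0],[0.004,0.005,0.53,0],[0.004,0.005,0.536,0],[0.004,0.005,0.536,0],[0.004,0.005,0.536,0]]

```text
time_s: 12.98
eef_pos: [0.6654, 0.2479, 0.0319]
eef_rot: [0.0, 0.853, 0.522, 0.001]
wrist_force: [0.0, -0.2, 0.1]
opening: 0.998
grasp_force: 0.0
```

Call:
drive_tool:
  plan:
    - [[0,0,0,0],[0,0,0,0],[0,0,0,0],[0,0,0,0],[0,0,0,0],[0,0,0,0],[0,0,0,0],[0,0,0,0],[0,0,0,0],[0,0,0,0],[0,0,0,0]]
  jaw: 1

```text
time_s: 13.9
eef_pos: [0.6653, 0.2479, 0.0316]
eef_rot: [0.0, 0.853, 0.522, 0.001]
wrist_force: [-0.5, -0.8, 5.8]
opening: 0.458
grasp_force: 60.5
```

Call:
drive_tool:
  plan:
    - [[0,0,-0.01,0],[0,0,-0.03,0],[0,0,-0.07,0],[0,0,-0.13,0],[0,0,-0.19,0],[0,0,-0.26,0],[0,0,-0.33,0],[0,0,-0.4,0],[0,0,-0.46,0],[0,0,-0.5,0],[0,0,-0.52,0],[0,0,-0.52,0]]

```text
time_s: 14.9
eef_pos: [0.6657, 0.2481, 0.2423]
eef_rot: [0.001, 0.853, 0.522, 0.002]
wrist_force: [0.3, -0.0, -0.7]
opening: 0.453
grasp_force: 60.5
```

```bash
python3 - <<'E'
from h import *
go(.582,-.041,.24,63);go(.499,-.330,.24,63)
E
```

```text
t 14.9 yaw 62.9 pos [0.6657 0.2481 0.2423] move [-0.7388  0.1424  0.004 ] -0.0003 q [0.19 0.47 1.22 0.   1.45 0.66] F [ 0.3 -0.  -0.7] grip 60.5 0.453
t 14.9 yaw 62.9 pos [0.6657 0.2481 0.2423] move [-1.4766  0.2862  0.0022] -0.0003 q [0.19 0.47 1.22 0.   1.45 0.66] F [ 0.3 -0.  -0.7] grip 60.5 0.453
```

Call:
drive_tool:
  plan:
    - [[-0.02,0.004,0,0],[-0.06,0.012,0,0],[-0.12,0.023,0,0],[-0.19,0.037,0,0],[-0.26,0.05,0,0],[-0.33,0.064,0,0],[-0.4,0.077,0,0],[-0.47,0.091,0,0],[-0.54,0.104,0,0],[-0.61,0.118,0,0],[-0.68,0.131,0,0],[-0.74,0.142,0,0]]

```text
time_s: 15.9
eef_pos: [0.5782, -0.0435, 0.2362]
eef_rot: [-0.001, 0.853, 0.522, -0.002]
wrist_force: [-0.0, 0.4, -0.4]
opening: 0.456
grasp_force: 60.5
```

Call:
drive_tool:
  plan:
    - [[-0.07,0.014,0,0],[-0.14,0.028,0,0],[-0.21,0.041,0,0],[-0.28,0.055,0,0],[-0.35,0.069,0,0],[-0.42,0.083,0,0],[-0.49,0.096,0,0],[-0.56,0.11,0,0],[-0.63,0.124,0,0],[-0.69,0.135,0,0],[-0.725,0.142,0,0],[-0.737,0.144,0,0]]

```text
time_s: 16.9
eef_pos: [0.4959, -0.332, 0.2367]
eef_rot: [-0.001, 0.854, 0.521, -0.001]
wrist_force: [0.6, 0.0, -1.1]
opening: 0.454
grasp_force: 60.5
```

```bash
python3 - <<'E'
from h import *
p,d=ctrl.camera("side");cv2.imwrite("pics/side4.png",cv2.resize(p[40:240,170:440,::-1],(800,600),interpolation=3))
go(.499,-.330,.04,63)
E
```

```text
t 16.95 yaw 62.8 pos [ 0.4962 -0.3316  0.237 ] move [0.0065 0.0055 0.4925] -0.0011 q [-0.79  0.23  1.54 -0.    1.38 -0.31] F [-0.7 -0.3 -0.7] grip 60.5 0.454
```

View pics/side4.png

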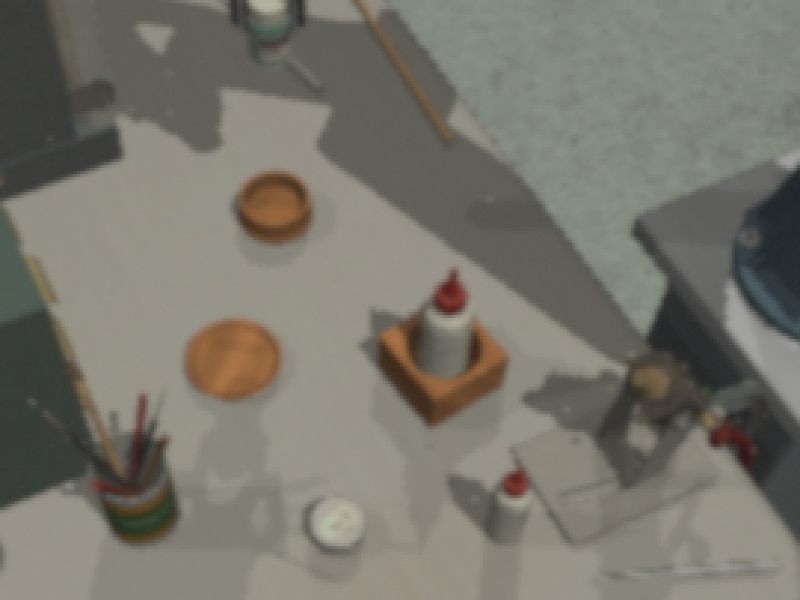

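The bottle stands upright in the block at crop (445,340), and the jar is held upright at (270,30) above the cup (275,205). Lowering it.

Call:
drive_tool:
  plan:
    - [[0.006,0.005,0.03,0],[0.006,0.005,0.08,0],[0.006,0.005,0.14,0],[0.006,0.005,0.2,0],[0.006,0.005,0.26,0],[0.006,0.005,0.32,0],[0.006,0.005,0.37,0],[0.006,0.005,0.41,0],[0.006,0.005,0.445,0],[0.006,0.005,0.465,0],[0.006,0.005,0.478,0],[0.006,0.005,0.478,0]]

```text
time_s: 17.95
eef_pos: [0.5003, -0.3275, 0.0459]
eef_rot: [-0.001, 0.853, 0.523, -0.0]
wrist_force: [0.3, -0.1, -1.1]
opening: 0.455
grasp_force: 60.5
```

Call:
drive_tool:
  plan:
    - [[0,0,0.003,0],[0,0,0.006,0],[0,0,0.006,0],[0,0,0.006,0]]

```text
time_s: 18.28
eef_pos: [0.5009, -0.3295, 0.0456]
eef_rot: [0.001, 0.853, 0.522, 0.0]
wrist_force: [0.0, -0.6, -1.8]
opening: 0.457
grasp_force: 60.5
```

Call:
drive_tool:
  plan:
    - [[0,0,0.003,0],[0,0,0.006,0],[0,0,0.01,0],[0,0,0.014,0],[0,0,0.014,0],[0,0,0.014,0]]

```text
time_s: 18.78
eef_pos: [0.5004, -0.329, 0.039]
eef_rot: [-0.0, 0.853, 0.522, -0.0]
wrist_force: [-0.0, -0.6, -1.3]
opening: 0.457
grasp_force: 60.5
```

Call:
drive_tool:
  plan:
    - [[0,0,0.002,0],[0,0,0.004,0],[0,0,0.006,0],[0,0,0.006,0],[0,0,0.006,0]]

```text
time_s: 19.2
eef_pos: [0.5007, -0.3294, 0.0376]
eef_rot: [0.0, 0.853, 0.522, -0.0]
wrist_force: [-1.8, 1.5, 5.5]
opening: 0.452
grasp_force: 61.0
```

Floor contact at TCP 0.0376, as predicted. I'll release and lift.

Call:
drive_tool:
  plan:
    - [[0,0,-0.002,0],[0,0,-0.002,0],[0,0,-0.002,0],[0,0,-0.002,0],[0,0,-0.002,0],[0,0,-0.002,0],[0,0,-0.002,0],[0,0,-0.002,0],[0,0,-0.002,0]]
  jaw: 0

```text
time_s: 19.95
eef_pos: [0.5005, -0.3292, 0.0377]
eef_rot: [-0.0, 0.853, 0.522, -0.0]
wrist_force: [0.5, -0.1, -0.5]
opening: 1.001
grasp_force: 0.0
```

Call:
drive_tool:
  plan:
    - [[0,0,-0.02,0],[0,0,-0.05,0],[0,0,-0.12,0],[0,0,-0.2,0],[0,0,-0.3,0],[0,0,-0.4,0],[0,0,-0.5,0],[0,0,-0.51,0],[0,0,-0.51,0]]

```text
time_s: 20.7
eef_pos: [0.5023, -0.3308, 0.2475]
eef_rot: [0.005, 0.853, 0.522, 0.001]
wrist_force: [-0.0, 0.3, -1.1]
opening: 1.001
grasp_force: 0.0
```

```bash
python3 - <<'E'
from h import *
P=cloud({"side":ctrl.camera("side")[1]})["side"]
q=near(P,(.501,-.329),.03,.045,.09);print(len(q),np.percentile(q,[5,50,95],axis=0))
q=near(P,(.611,.041),.035,.016,.032);print((np.percentile(q,2,0)+np.percentile(q,98,0))/2)
go(.609,.040,.24,63)
E
```

```text
166 [[ 0.48526426 -0.34205557  0.04732943]
 [ 0.50280496 -0.3214555   0.06662726]
 [ 0.51827916 -0.31025139  0.0712819 ]]
[0.61089864 0.04099368 0.02236832]
t 20.75 yaw 62.9 pos [ 0.5012 -0.3297  0.2444] move [ 0.9458 -0.1803  0.0089] -0.0003 q [-0.78  0.22  1.53  0.    1.38 -0.31] F [ 0.3 -0.1 -0.3] grip 0.0 1.004
```

Call:
drive_tool:
  plan:
    - [[0.946,-0.18,0,0],[0.946,-0.18,0,0],[0.946,-0.18,0,0],[0.946,-0.18,0,0],[0.946,-0.18,0,0],[0.946,-0.18,0,0],[0.946,-0.18,0,0],[0.946,-0.18,0,0],[0.946,-0.18,0,0],[0.946,-0.18,0,0],[0.946,-0.18,0,0],[0.946,-0.18,0,0]]

```text
time_s: 21.75
eef_pos: [0.6076, 0.0409, 0.24]
eef_rot: [-0.001, 0.852, 0.523, -0.001]
wrist_force: [-0.4, -0.9, -0.0]
opening: 0.997
grasp_force: 0.0
```

```bash
python3 - <<'E'
from h import *
go(.609,.040,.009,63)
E
```

```text
t 21.75 yaw 63.0 pos [0.6076 0.0409 0.24  ] move [0.0006 0.0058 0.5774] 0.0002 q [-0.13  0.25  1.51 -0.    1.39  0.34] F [-0.4 -0.9 -0. ] grip 0.0 0.997
```

Call:
drive_tool:
  plan:
    - [[0.001,0.005,0.09,0],[0.001,0.005,0.18,0],[0.001,0.005,0.27,0],[0.001,0.005,0.36,0],[0.001,0.005,0.43,0],[0.001,0.005,0.48,0],[0.001,0.005,0.52,0],[0.001,0.005,0.55,0],[0.001,0.005,0.565,0],[0.001,0.005,0.574,0],[0.001,0.005,0.578,0],[0.001,0.005,0.578,0]]

```text
time_s: 22.75
eef_pos: [0.611, 0.0396, 0.0111]
eef_rot: [0.0, 0.853, 0.522, 0.0]
wrist_force: [0.7, 0.2, -0.1]
opening: 0.999
grasp_force: 0.0
```

Call:
drive_tool:
  plan:
    - [[0,0,0,0],[0,0,0,0],[0,0,0,0]]

```text
time_s: 23.0
eef_pos: [0.6111, 0.0401, 0.0114]
eef_rot: [0.0, 0.853, 0.522, 0.001]
wrist_force: [0.4, -0.6, -1.2]
opening: 0.999
grasp_force: 0.0
```

Call:
drive_tool:
  plan:
    - [[0,0,0.003,0],[0,0,0.007,0],[0,0,0.007,0],[0,0,0.007,0]]

```text
time_s: 23.33
eef_pos: [0.6103, 0.0401, 0.0075]
eef_rot: [-0.0, 0.853, 0.522, -0.0]
wrist_force: [0.4, -0.2, -0.4]
opening: 0.994
grasp_force: 0.0
```

Call:
drive_tool:
  plan:
    - [[0,0,0,0],[0,0,0,0],[0,0,0,0],[0,0,0,0],[0,0,0,0],[0,0,0,0],[0,0,0,0],[0,0,0,0],[0,0,0,0],[0,0,0,0],[0,0,0,0]]
  jaw: 1

```text
time_s: 24.25
eef_pos: [0.6111, 0.0399, 0.0082]
eef_rot: [0.0, 0.853, 0.522, 0.0]
wrist_force: [0.3, -0.4, 5.6]
opening: 0.529
grasp_force: 61.8
```

Call:
drive_tool:
  plan:
    - [[0,0,-0.01,0],[0,0,-0.03,0],[0,0,-0.06,0],[0,0,-0.1,0],[0,0,-0.14,0],[0,0,-0.18,0],[0,0,-0.22,0],[0,0,-0.25,0],[0,0,-0.26,0],[0,0,-0.26,0]]

```text
time_s: 25.08
eef_pos: [0.6114, 0.0399, 0.1135]
eef_rot: [0.001, 0.853, 0.522, 0.001]
wrist_force: [1.2, 0.5, -0.5]
opening: 0.527
grasp_force: 61.4
```

```bash
python3 - <<'E'
from h import *
go(.617,-.173,.11,63)
E
```

```text
t 25.08 yaw 62.9 pos [0.6114 0.0399 0.1135] move [-0.4677  0.2546  0.0089] -0.0003 q [-0.13  0.39  1.6   0.    1.15  0.34] F [ 1.2  0.5 -0.5] grip 61.4 0.527
```

Call:
drive_tool:
  plan:
    - [[-0.02,0.011,0,0],[-0.05,0.027,0,0],[-0.1,0.054,0,0],[-0.15,0.082,0,0],[-0.2,0.109,0,0],[-0.26,0.142,0,0],[-0.32,0.174,0,0],[-0.37,0.201,0,0],[-0.41,0.223,0,0],[-0.44,0.24,0,0],[-0.46,0.25,0,0],[-0.468,0.255,0,0]]

```text
time_s: 26.08
eef_pos: [0.6155, -0.1748, 0.1109]
eef_rot: [-0.0, 0.853, 0.521, -0.0]
wrist_force: [-1.2, -0.6, -0.2]
opening: 0.53
grasp_force: 61.4
```

```bash
python3 - <<'E'
from h import *
p,d=ctrl.camera("side");cv2.imwrite("pics/side5.png",cv2.resize(p[90:240,150:350,::-1],(800,600),interpolation=3))
go(.617,-.173,.02,63)
E
```

```text
t 26.13 yaw 62.9 pos [ 0.6158 -0.1745  0.1111] move [0.0049 0.0012 0.2277] -0.0008 q [-0.46  0.45  1.53 -0.    1.17  0.01] F [-0.4 -0.4  0.5] grip 61.4 0.53
```

View pics/side5.png

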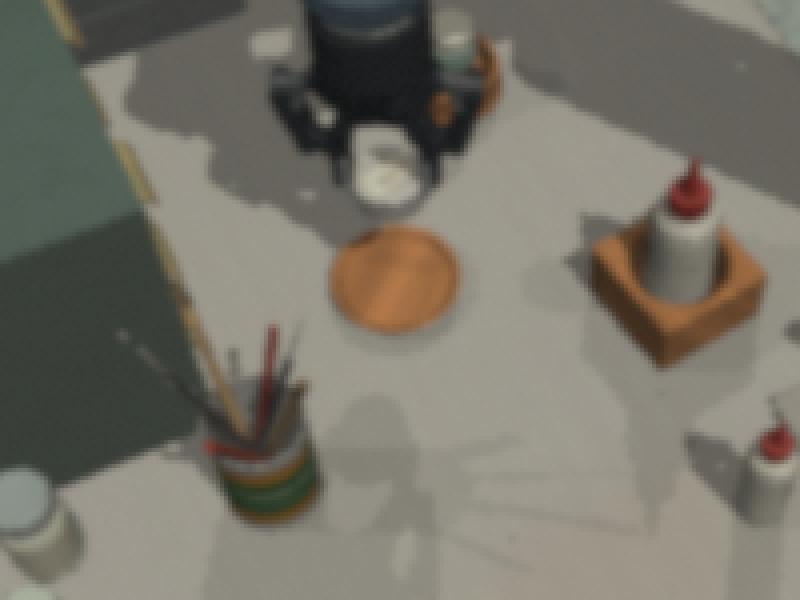

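The tin is level at crop (385,180) above the saucer (395,280), and the bottle and jar are in their holders. Lowering; I expect contact at TCP ≈ 0.0142.

Call:
drive_tool:
  plan:
    - [[0.004,0.001,0.03,0],[0.004,0.001,0.07,0],[0.004,0.001,0.11,0],[0.004,0.001,0.14,0],[0.004,0.001,0.17,0],[0.004,0.001,0.19,0],[0.004,0.001,0.205,0],[0.004,0.001,0.217,0],[0.004,0.001,0.225,0],[0.004,0.001,0.23,0],[0.004,0.001,0.23,0],[0.004,0.001,0.23,0]]

```text
time_s: 27.13
eef_pos: [0.6176, -0.172, 0.0201]
eef_rot: [0.0, 0.853, 0.522, 0.0]
wrist_force: [-0.1, -0.2, 0.0]
opening: 0.532
grasp_force: 61.4
```

Call:
drive_tool:
  plan:
    - [[0,0,0.003,0],[0,0,0.006,0],[0,0,0.009,0],[0,0,0.009,0],[0,0,0.009,0]]

```text
time_s: 27.55
eef_pos: [0.6172, -0.1718, 0.016]
eef_rot: [-0.0, 0.853, 0.522, -0.0]
wrist_force: [-0.1, -0.0, -0.4]
opening: 0.526
grasp_force: 61.4
```

Call:
drive_tool:
  plan:
    - [[0,0,0.002,0],[0,0,0.004,0],[0,0,0.005,0],[0,0,0.005,0],[0,0,0.005,0]]

```text
time_s: 27.97
eef_pos: [0.6173, -0.1719, 0.0142]
eef_rot: [-0.0, 0.853, 0.522, -0.0]
wrist_force: [-0.3, 0.3, 2.1]
opening: 0.529
grasp_force: 61.6
```

Call:
drive_tool:
  plan:
    - [[0,0,0,0],[0,0,0,0],[0,0,0,0],[0,0,0,0],[0,0,0,0],[0,0,0,0],[0,0,0,0],[0,0,0,0],[0,0,0,0]]
  jaw: 0

```text
time_s: 28.72
eef_pos: [0.6173, -0.1719, 0.0141]
eef_rot: [0.0, 0.853, 0.522, -0.0]
wrist_force: [0.6, 0.0, 0.7]
opening: 1.0
grasp_force: 0.0
```

Call:
drive_tool:
  plan:
    - [[0,0,-0.02,0],[0,0,-0.05,0],[0,0,-0.12,0],[0,0,-0.2,0],[0,0,-0.3,0],[0,0,-0.4,0],[0,0,-0.5,0],[0,0,-0.6,0],[0,0,-0.6,0],[0,0,-0.6,0]]

```text
time_s: 29.55
eef_pos: [0.6191, -0.1727, 0.2597]
eef_rot: [0.004, 0.853, 0.522, 0.002]
wrist_force: [0.1, -0.3, -0.3]
opening: 0.995
grasp_force: 0.0
```

```bash
python3 - <<'E'
from h import *
p,d=ctrl.camera("side");cv2.imwrite("pics/side6.png",cv2.resize(p[:,:,::-1],(800,600),interpolation=3))
P=world("side",d)[d>0]
for n,c,a,b in(("tin",(.619,-.171),.02,.04),("jar",(.501,-.329),.06,.09),("bottle",(.442,-.069),.145,.18),("open",(.4717,.346),.016,.034),("tape",(.59,.393),.012,.026)):
    q=near(P,c,.035,a,b);print(n,len(q),np.round(np.percentile(q,[3,50,97],axis=0)*1000).tolist())
go(.6,-.17,.25)
E
```

```text
tin 217 [[596.0, -193.0, 23.0], [618.0, -168.0, 29.0], [639.0, -147.0, 33.0]]
jar 83 [[484.0, -341.0, 61.0], [502.0, -323.0, 69.0], [517.0, -311.0, 72.0]]
bottle 21 [[438.0, -71.0, 147.0], [443.0, -66.0, 153.0], [448.0, -62.0, 161.0]]
open 335 [[449.0, 325.0, 18.0], [471.0, 346.0, 21.0], [494.0, 367.0, 29.0]]
tape 318 [[565.0, 368.0, 15.0], [590.0, 394.0, 18.0], [616.0, 418.0, 21.0]]
t 29.6 yaw 62.9 pos [ 0.6178 -0.1721  0.2565] move [-0.0156 -0.0419  0.0161] 0 q [-0.46  0.3   1.41 -0.    1.43  0.02] F [ 0.2 -0.1 -0.8] grip 0.0 1.001
```

View pics/side6.png

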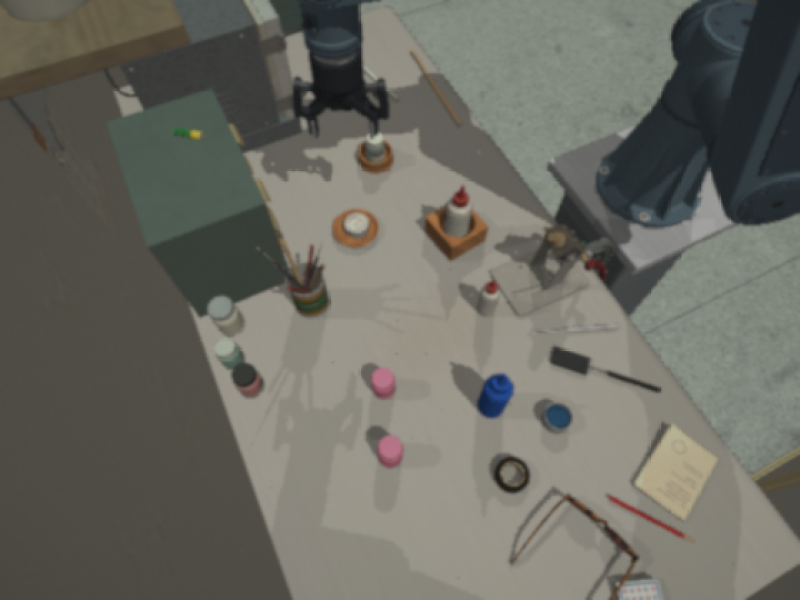

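All three stand in their holders: bottle (458,215), jar (375,150), tin (356,225). The open tin (557,417) and tape (511,474) haven't moved, and the gripper is clear. Handing in.

```bash
python3 -c "
from bench import ctrl
print(ctrl.hand_in())"
```

```text
the job is handed in; nothing more can be done
None
```

I placed the bottle, jar and lidded tin upright on their holders' floors, in that order, left the open tin and tape where they were, and handed the job in at about 30 s; the hand-in returned no verdict.

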